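# Nest the sampling cups in the stand without wedging them

### The arm

A 7-joint arm with a two-finger parallel gripper is mounted at the origin on a cart in front of the work surface, level with it; the furniture and walls round the work are solid. World frame = base frame: x ahead of the robot, y to its left, z up, the work surface at z = 0. Lengths are in m, angles in rad, forces in N, time in s.
With the tool pointing down it reaches from about 0.4 to 0.925 m from the base axis. Payload 5.6 kg.
Tool frame: the origin (TCP) lies on the mounting face of the last link; the fingertips stand 173 mm ahead of it and the grasp point (between the pads) lies 155 mm ahead of it; z points along the fingers, y is the line along which they close (so a half turn about z gives the same grasp; the last joint's range is limited). The gripper opens to 85 mm and grips with 20 to 120 N. Pads are 22 mm wide; open, the fingers measure 114 mm over their backs; the gripper's body (76 mm by 85 mm) begins 54 mm behind the grasp point. The pads swing forward as they close: fully open they stand 13 mm farther back than shut.
Start: joints at [-1.228, 0.468, -0.012, 1.603, 0.006, 1.071, -0.056], TCP at [0.245, 0.602, 0.405] pointing down, gripper open.
Joint ranges: [-2.53, 2.53], [-0.31, 2.02], [-1.57, 1.55], [0.28, 2.44], [-1.29, 4.43], [0.15, 1.84], [-2.92, 2.92]. Speed limits (rad/s): [2.57, 2.57, 3.14, 3.14, 3.14, 3.14, 3.14].

### API

Orientations are given as a 3x3 rotation matrix whose columns are the frame's x, y, z axes.
In Python, from plant import robot gives the robot as it stands. The module is installed in compiled form; this text tells all that it offers.
- The arm moves only by the tool apply_moves, never from a script. Its argument "plan" is a list of rows, each a list of 3 entries, a list of its own where there are three numbers: the shift along the tool's x, y, z in m, then the turn about the tool's z in rad, then the closure, from 0 (fully open) to 1 (shut). In form: [[[x, y, z], spin, fingers], ...]. A call has 1 to 5 rows; each row shifts and turns the commanded pose from where the row before left it, along the tool's axes as they then stand; what a row does not reach is not made up. A row lasts 1/8 s, in which the tool goes at most 62.5 mm and 10.7 degrees, less where a joint would pass 70% of its speed; a pose out of reach is approached as far as the arm can. A call is refused whole if a number of a shift passes 0.0625 or a number of a turn 0.188, either way. A call with a gripper value outside its range is refused whole. The fingers move at their own pace and stop on an object; "force" is the grip in N (left out, the last holds). Time passes only in rows, so rows that do not move let the fingers close. It gives the time, the measured TCP pose, the force, the opening and the grip force at its end, in the units of the state.
- robot.observe(): the state, without advancing time (a new reading comes with each control period).
- robot.read_camera(name): name is "side" or "top"; returns a dict with "img" (384x512x3 uint8, red, green, blue), "K" (3x3 intrinsics, pixels), "D" ([k1, k2, p1, p2, k3] as OpenCV has them; the pictures are not rectified), "R" (3x3) and "t" (3): a world point X has camera coordinates R X + t. Camera axes: x right, y down, z forward; pixel columns grow to the right and rows downward; lengths in m; the calibration is good to about 2 mm. A picture is of the moment at which its call begins. There is no depth.
- robot.hand_in(): hands the job in; it is judged then, once.
Trained networks look in a picture, given as the dict that the camera call returned (one of the last four; its "shot" number tells which), for a name from the list of things; names that differ only in an ending like _2 or _b are one class to them, and where a whole thing is asked for, a point or a joint stands for the part that bears it (a point fixed in the world has none). Each returns a list of dicts, best first, with "conf" (0 to 1); they miss things now and then, are a little off and sometimes report something else, mostly with a low value. They report only what shows in the picture. A call takes as long as a camera call. They do not tell look-alikes from the thing itself.
- robot.find_in(label, picture): "position" ([x, y, z] in m, in the coordinates of the camera as it stood for that picture, good to about 4 mm: the middle of the surface that is visible of it).
- robot.mark_of(label, picture): "position" ([x, y, z] in m, in the coordinates of the camera as it stood for that picture, good to about 4 mm: a listed point, or the origin of a listed thing).
The state is a dict: "time": time; "qpos": joint angles; "qvel": joint speeds; "joint_efforts": joint torques, N m; "tool_pos": TCP position; "orientation": TCP orientation; "contact_force": force on the tool from outside, world axes, zero at the start; "moment": the same for the moment, N m; "finger_gap": finger opening in m; "finger_force": force on a finger pad.
Only numpy, scipy, OpenCV 4.12 (cv2) and the standard library are available. Lean on these libraries where they do the work, as an engineer would, in place of code of your own. Each camera call takes 0.05 s, during which the arm holds its last target. There are 200 camera calls.

### The job

Put the two tapered sampling cups away: seat the white cup upright in the cup stand, then nest the blue cup upright in the white one. The seat inside the stand is at a different height every time, so lower each cup in your grip until you feel it rest with a light, steady push, and only then let go: do not drop it in, and never press it hard or it will wedge tight. Leave the red-capped vial, the tape roll and the test cassette where they are.

Things in the scene. Friction and masses are not known exactly. Their poses are not given: they have to be found in the camera images.
- cup_white_mid (a point): white open tapered cup, 92 mm tall. This point is on its axis half-way up (46 mm above its underside); z is the cup's axis, up. Outside it is a cone, 34 mm across at the foot and 49 mm at 58 mm up, then a shoulder, then a straight grip band 62 mm across from 63 to 92 mm up (the rim). Grip it from above across the band, fingertips outside the cup.
- cup_blue_mid (a point): blue open tapered cup of the same shape and size as the white one; this point is on its axis half-way up (46 mm above its underside), z up along the axis. Nested in the white cup it stops on the taper with its underside about 35 mm (30 to 40) above the white cup's underside, its shoulder a few mm clear of the white cup's rim.
- cup_white: the same white cup, origin on its axis at its underside. Hollow, walls 4.5 mm, solid raised floor 29 mm above the underside, 65 to 105 g.
- cup_blue: the same blue cup, origin on its axis at its underside. Hollow, walls 4.5 mm, solid raised floor 29 mm above the underside, 65 to 105 g.
- stand: fixed grey round cup stand on a dark foot 104 mm across, 66 mm tall, mouth 72 mm across inside; origin at the centre of its underside, z up. Inside sits a black rubber collar (see the mouth) at an unknown height that is not reported: a cup that has just seated has its underside 11 to 37 mm above the stand's underside.
- stand_mouth (a point): centre of the stand's mouth, 66 mm above its underside. Below it is the black collar: 18 mm tall, tapered hole about 41 mm across at its top and 36 mm at its bottom, fitting the cups' cone. It is sprung: it yields about 1 mm for each 3.5 N of push and comes back; a downward push of over about 8 N can wedge a cup. It also carries the push on the second cup.
- vial_red: bystander: upright vial with a red cap, 23 mm diameter, 72 mm tall, origin at the centre of its underside; not to be disturbed
- tape_roll: bystander: flat roll of beige tape, 100 mm across, 25 mm tall, origin at the centre of its underside; not to be disturbed
- cassette_1: bystander: flat white test cassette, 72 x 24 x 9 mm, origin at the centre of its underside; not to be disturbed
Not all that is in view belongs to the job. Of the things that look like the cup_white, the smaller one is meant. Several things look just like the stand: the one meant starts farthest from the robot's base.

How it is judged:
On the way, in this order (a step that is already met when the one before it is completed fails the run):
1. the white cup, still held and upright, rests in the stand's collar with a light push (over 1 N) (contact force between cup_white and stand above 1 N and contact force between the fingers and cup_white above 1 N and horizontal distance between cup_white and stand below 0.005 m and angle between cup_white's own z axis and vertical below 0.12 rad and z of cup_white in the frame of stand below 0.046 m), for 0.15 s.
2. the blue cup, still held and upright, rests in the white cup with a light push (over 1 N) (contact force between cup_blue and cup_white above 1 N and contact force between the fingers and cup_blue above 1 N and horizontal distance between cup_blue and cup_white below 0.005 m and angle between cup_blue's own z axis and vertical below 0.12 rad and z of cup_blue in the frame of cup_white below 0.045 m), for 0.15 s.
At the end, for the whole second after the job is handed in: White cup in the stand's collar (axes within 5 mm, upright within 0.12 rad, underside 5 to 44 mm above the stand's) and blue cup nested in it (axes within 5 mm, upright within 0.12 rad, underside 25 to 43 mm above the white one's), both at rest and released (horizontal distance between cup_white and stand below 0.005 m and angle between each of cup_white, cup_blue's own z axis and vertical below 0.12 rad and z of cup_white in the frame of stand between 0.005 and 0.044 m and horizontal distance between cup_blue and cup_white below 0.005 m and z of cup_blue in the frame of cup_white between 0.025 and 0.043 m and linear speed of each of cup_white, cup_blue below 0.02 m/s); the robot touches nothing.
It fails at once if the white cup is wedged in the stand: more than 18 N of contact force on the taper, which a downward push of over 8 N can bring about (contact force between cup_white and stand above 18 N).
It fails at once if the blue cup is wedged in the white cup: more than 18 N of contact force on the taper, which a downward push of over 8 N can bring about (contact force between cup_blue and cup_white above 18 N).
It fails at once if the vial is moved by more than 30 mm or tipped (distance of vial_red from where it was at the start of the episode above 0.03 m or angle between vial_red's own z axis and vertical above 0.5 rad).
It fails at once if the tape roll is moved by more than 30 mm (distance of tape_roll from where it was at the start of the episode above 0.03 m).
It fails at once if the test cassette is moved by more than 30 mm (distance of cassette_1 from where it was at the start of the episode above 0.03 m).
It also fails if it takes over 58 s, if anything falls off the work surface, if the arm or the gripper's body presses on something with over 40 N, if the wrist force passes 120 N, or if a joint passes its speed limit or range.

## Working session

There is one attempt and no reset: what is moved stays moved. The work goes in short steps, Python scripts to look and compute and a tool call to move; the robot and the scene stay as the last step left them, time stands still between calls to the robot, and variables do not carry over. Pictures are saved under pics/ and viewed, at most 10 in all, crops included, and the job is handed in when it is done.

Besides the shell and the picture viewer there is one more tool, called after "Call:" as name(argument=value, ...), one argument or row to a line, values as JSON. apply_moves: Moves the arm, as the interface text tells. Its arguments: {"type":"object","properties":{"plan":{"type":"array"},"force":{"type":"number"}},"required":["plan"]}

```bash
mkdir -p pics; cat > h.py <<'E'
import numpy as np, cv2
from plant import robot
def w(pic,p): return pic["R"].T@(np.array(p)-pic["t"])
def px(pic,X):
    return cv2.projectPoints(np.array([X],float),cv2.Rodrigues(pic["R"])[0],pic["t"],pic["K"],np.array(pic["D"]))[0].ravel().round(0)
def look(names,cams=("top","side"),mc=0.2):
    P={}
    for c in cams:
        P[c]=pic=robot.read_camera(c)
        for n in names:
            for d in robot.mark_of(n,pic):
                if d["conf"]>mc: X=w(pic,d["position"]); print(c,n,round(d["conf"],2),X.round(4),px(pic,X))
    return P
E
python3 - <<'E'
from h import *
P=look(["cup_white_mid","cup_blue_mid","stand_mouth","vial_red","tape_roll","cassette_1"])
for c in P: cv2.imwrite(f"pics/{c}0.png",P[c]["img"][:,:,::-1])
s=robot.observe();print(s["time"],s["tool_pos"],s["orientation"],s["contact_force"],s["finger_gap"])
for c in P: print(c,(-P[c]["R"].T@P[c]["t"]).round(3))
E
```

```text
top cup_white_mid 0.87 [0.495  0.3326 0.0458] [172. 212.]
top cup_white_mid 0.83 [0.3909 0.3112 0.0608] [180. 264.]
top cup_blue_mid 0.79 [ 0.523  -0.0625  0.0466] [366. 202.]
top cup_blue_mid 0.71 [ 0.7067  0.0173 -0.0008] [324. 118.]
top stand_mouth 0.8 [0.5442 0.2015 0.0655] [237. 188.]
top stand_mouth 0.56 [0.4143 0.0318 0.0662] [320. 255.]
top vial_red 0.65 [ 0.7089  0.0156 -0.0025] [325. 117.]
top tape_roll 0.67 [ 0.3984  0.1514 -0.002 ] [260. 259.]
top tape_roll 0.61 [ 0.7145  0.3019 -0.0029] [194. 111.]
top cassette_1 0.61 [ 0.3963  0.152  -0.0008] [260. 260.]
side cup_white_mid 0.6 [0.4982 0.3362 0.0435] [228. 173.]
side cup_white_mid 0.57 [0.3911 0.3113 0.057 ] [191. 173.]
side cup_blue_mid 0.76 [ 0.5177 -0.0725  0.0407] [252. 245.]
side stand_mouth 0.95 [0.5441 0.1988 0.0685] [249. 183.]
side stand_mouth 0.79 [0.4157 0.0264 0.0657] [202. 216.]
side tape_roll 0.56 [ 0.7141  0.2973 -0.005 ] [302. 190.]
side cassette_1 0.59 [ 0.5223 -0.0678 -0.0006] [254. 260.]
0.7 [0.24461791 0.60220576 0.40472317] [[-9.26471704e-01  3.76364418e-01  7.66595046e-05]
 [ 3.76364423e-01  9.26471703e-01  7.38433672e-05]
 [-4.32308459e-05  9.72657005e-05 -9.99999994e-01]] [-0.46030049 -0.07051356  0.85686167] 0.08530902311821459
top [0.491 0.161 0.942]
side [ 0.407 -0.906  0.541]
```

View pics/top0.png

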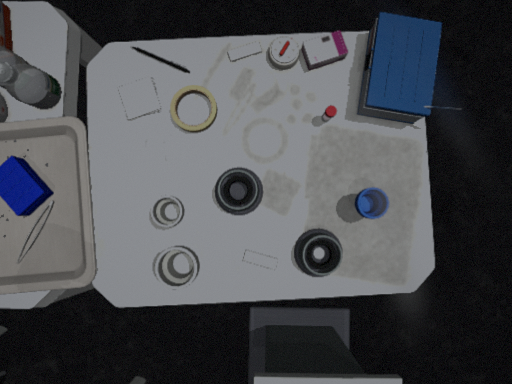

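View pics/side0.png

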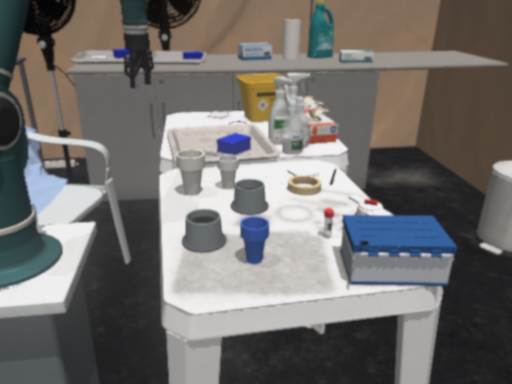

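```bash
python3 - <<'E'
import cv2
t=cv2.imread("pics/top0.png");s=cv2.imread("pics/side0.png")
a=cv2.resize(t[170:300,130:260],(390,390),interpolation=3);b=cv2.resize(s[120:220,160:270],(410,373),interpolation=3)
b=cv2.copyMakeBorder(b,0,17,0,0,0);cv2.imwrite("pics/crop.png",cv2.hconcat([a,b]))
E
```

```text
(no output)
```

View pics/crop.png

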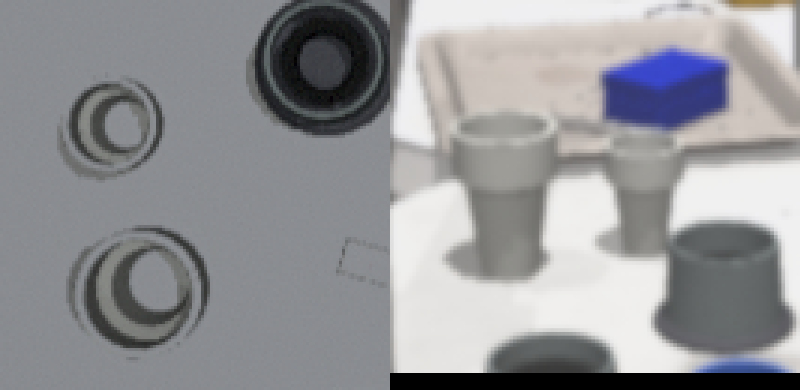

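Small white cup: top px (167,212), side px (228,173). Its larger look-alike is at top px (177,265). I choose the small one. Stands: top px (238,190), r≈0.58, and (319,253), r≈0.42. I choose the far one at (238,190). The blue cup is at top px (371,203). The crop confirms the choices.

Call:
apply_moves(
  plan=[
    [[-0.055, -0.0253, 0], 0, 0],
    [[-0.055, -0.0253, 0], 0, 0],
    [[-0.055, -0.0253, 0], 0, 0],
    [[-0.055, -0.0253, 0], 0, 0],
    [[-0.055, -0.0253, 0], 0, 0],
  ],
  force=30,
)

```text
time: 1.32
tool_pos: [0.4529, 0.38, 0.405]
orientation: [[-0.927, 0.376, 0.001], [0.376, 0.927, 0.001], [-0.0, 0.001, -1.0]]
contact_force: [0.3, 0.2, 0.2]
finger_gap: 0.0851
finger_force: 0.0
```

Call:
apply_moves(
  plan=[
    [[-0.055, -0.0253, 0], 0, 0],
    [[0, 0, 0.025], -0.157, 0],
    [[0, 0, 0.025], -0.157, 0],
    [[0, 0, 0.02], -0.157, 0],
    [[0, 0, 0], 0, 0],
  ],
)

```text
time: 1.95
tool_pos: [0.4929, 0.3369, 0.3333]
orientation: [[-0.997, -0.083, -0.003], [-0.083, 0.997, -0.002], [0.003, -0.001, -1.0]]
contact_force: [-1.0, 0.6, -0.3]
finger_gap: 0.0857
finger_force: 0.0
```

```bash
cat >> h.py <<'E'
def rel(target):
    s=robot.observe(); p=np.array(s["tool_pos"]);R=np.array(s["orientation"])
    print("t",round(s["time"],2),"tool",p.round(4),"y",R[:,1].round(3),"F",np.round(s["contact_force"],2),"gap",round(s["finger_gap"],4),"shift",(R.T@(np.array(target)-p)).round(4))
E
python3 - <<'E'
from h import *
rel([.4965,.334,.235])
P=look(["cup_white_mid","stand_mouth"])
cv2.imwrite("pics/t1.png",P["top"]["img"][:,:,::-1])
E
```

```text
t 1.95 tool [0.4929 0.3369 0.3333] y [-0.083  0.997 -0.001] F [-0.99  0.57 -0.26] gap 0.0857 shift [-0.0036 -0.0031  0.0983]
top cup_white_mid 0.67 [0.4982 0.3328 0.0476] [172. 210.]
top stand_mouth 0.89 [0.545  0.2017 0.0666] [237. 188.]
top stand_mouth 0.89 [0.4169 0.0319 0.0679] [320. 254.]
side cup_white_mid 0.93 [0.3907 0.3118 0.0544] [191. 174.]
side cup_white_mid 0.73 [0.4943 0.3339 0.0438] [227. 173.]
side stand_mouth 0.89 [0.4173 0.0239 0.0679] [203. 215.]
side stand_mouth 0.87 [0.5419 0.2015 0.0667] [248. 183.]
```

Call:
apply_moves(
  plan=[
    [[-0.0035, -0.0035, 0.03], 0, 0],
    [[0, 0, 0.04], 0, 0],
    [[0, 0, 0.028], 0, 0],
    [[0, 0, 0], 0, 0],
    [[0, 0, 0], 0, 0.15],
  ],
)

```text
time: 2.88
tool_pos: [0.4975, 0.3347, 0.2381]
orientation: [[-0.996, -0.085, 0.002], [-0.085, 0.996, 0.001], [-0.002, 0.001, -1.0]]
contact_force: [-1.2, 0.4, 0.3]
finger_gap: 0.0728
finger_force: 0.0
```

Call:
apply_moves(
  plan=[
    [[0, 0, 0], 0, 0.4],
    [[0, 0, 0], 0, 0.4],
    [[0, 0, 0], 0, 0.5],
    [[0, 0, 0], 0, 0.5],
    [[0, 0, 0], 0, 0.5],
  ],
  force=30,
)

```text
time: 3.5
tool_pos: [0.4977, 0.3348, 0.2387]
orientation: [[-0.996, -0.085, 0.003], [-0.085, 0.996, 0.002], [-0.003, 0.002, -1.0]]
contact_force: [-0.5, 0.9, 6.2]
finger_gap: 0.0614
finger_force: 32.8
```

Call:
apply_moves(
  plan=[
    [[0, 0, -0.025], 0, 0.5],
    [[0, 0, -0.04], 0, 0.5],
    [[0, 0, -0.04], 0, 0.5],
    [[0, 0, -0.01], 0, 0.5],
    [[0, 0, 0], 0, 0.5],
  ],
)

```text
time: 4.12
tool_pos: [0.4969, 0.3341, 0.3521]
orientation: [[-0.996, -0.085, 0.001], [-0.085, 0.996, 0.001], [-0.001, 0.001, -1.0]]
contact_force: [-0.4, -0.9, -1.4]
finger_gap: 0.061
finger_force: 33.2
```

```bash
python3 - <<'E'
from h import *
rel([.5438,.2008,.35])
E
```

```text
t 4.12 tool [0.4969 0.3341 0.3521] y [-0.085  0.996  0.001] F [-0.42 -0.93 -1.4 ] gap 0.061 shift [-0.0354 -0.1368  0.002 ]
```

Call:
apply_moves(
  plan=[
    [[-0.0118, -0.0456, 0], 0, 0.5],
    [[-0.0118, -0.0456, 0], 0, 0.5],
    [[-0.0118, -0.0456, 0], 0, 0.5],
    [[0, 0, 0], 0, 0.5],
    [[0, 0, 0], 0, 0.5],
  ],
)

```text
time: 4.75
tool_pos: [0.5434, 0.2011, 0.3502]
orientation: [[-0.996, -0.085, -0.003], [-0.085, 0.996, -0.0], [0.003, -0.0, -1.0]]
contact_force: [-0.7, 1.1, -0.7]
finger_gap: 0.0616
finger_force: 33.2
```

```bash
python3 - <<'E'
from h import *
rel([.5438,.2008,.35])
P=look(["cup_white_mid","stand_mouth"])
a=cv2.resize(P["top"]["img"][140:240,180:290,::-1],(396,360),interpolation=3);b=cv2.resize(P["side"]["img"][110:220,190:300,::-1],(360,360),interpolation=3)
cv2.imwrite("pics/t2.png",cv2.hconcat([a,b]))
E
```

```text
t 4.75 tool [0.5434 0.2011 0.3502] y [-0.085  0.996 -0.   ] F [-0.74  1.15 -0.73] gap 0.0616 shift [-0.0004 -0.0003  0.0002]
top cup_white_mid 0.87 [0.3878 0.3112 0.0612] [180. 266.]
top stand_mouth 0.89 [0.416  0.0302 0.0682] [321. 255.]
side cup_white_mid 0.96 [0.5417 0.2015 0.1581] [248. 150.]
side cup_white_mid 0.91 [0.389  0.3125 0.0561] [190. 173.]
side stand_mouth 0.92 [0.4213 0.0232 0.066 ] [205. 216.]
side stand_mouth 0.69 [0.5445 0.1971 0.0701] [250. 182.]
```

View pics/t2.png

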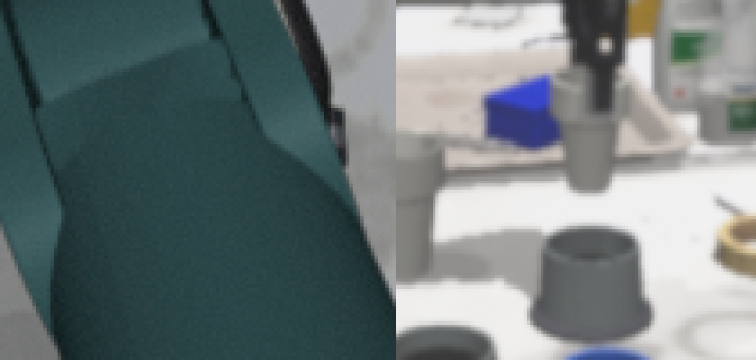

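Call:
apply_moves(
  plan=[
    [[0, 0, 0.03], 0, 0.5],
    [[0, 0, 0.025], 0, 0.5],
    [[0, 0, 0.009], 0, 0.5],
    [[0, 0, 0], 0, 0.5],
    [[0, 0, 0], 0, 0.5],
  ],
)

```text
time: 5.68
tool_pos: [0.5443, 0.2012, 0.2887]
orientation: [[-0.996, -0.085, 0.002], [-0.085, 0.996, 0.001], [-0.002, 0.001, -1.0]]
contact_force: [0.1, 0.5, -0.5]
finger_gap: 0.0617
finger_force: 33.2
```

```bash
python3 - <<'E'
from h import *
rel([.5438,.2008,.27])
P=look(["cup_white_mid"],("side",))
E
```

```text
t 5.67 tool [0.5443 0.2012 0.2887] y [-0.085  0.996  0.001] F [ 0.07  0.49 -0.53] gap 0.0617 shift [ 0.0006 -0.0004  0.0187]
side cup_white_mid 0.96 [0.5438 0.2016 0.0937] [249. 173.]
side cup_white_mid 0.72 [0.3915 0.3111 0.0523] [191. 175.]
side cup_white_mid 0.71 [ 0.5219 -0.0717  0.0447] [254. 243.]
```

Call:
apply_moves(
  plan=[
    [[0, 0, 0.002], 0, 0.5],
    [[0, 0, 0.002], 0, 0.5],
    [[0, 0, 0.002], 0, 0.5],
    [[0, 0, 0], 0, 0.5],
  ],
)

```text
time: 6.28
tool_pos: [0.5438, 0.2009, 0.2814]
orientation: [[-0.996, -0.085, -0.0], [-0.085, 0.996, -0.0], [0.0, -0.0, -1.0]]
contact_force: [-0.1, 0.2, -1.3]
finger_gap: 0.0613
finger_force: 33.2
```

Call:
apply_moves(
  plan=[
    [[0, 0, 0.0015], 0, 0.5],
    [[0, 0, 0.0015], 0, 0.5],
    [[0, 0, 0], 0, 0.5],
  ],
)

```text
time: 6.65
tool_pos: [0.5439, 0.2009, 0.2785]
orientation: [[-0.996, -0.085, -0.0], [-0.085, 0.996, -0.0], [0.0, -0.0, -1.0]]
contact_force: [0.0, -0.3, 0.6]
finger_gap: 0.061
finger_force: 33.2
```

Call:
apply_moves(
  plan=[
    [[0, 0, 0.001], 0, 0.5],
    [[0, 0, 0], 0, 0.5],
  ],
)

```text
time: 6.9
tool_pos: [0.5439, 0.2009, 0.2776]
orientation: [[-0.996, -0.085, -0.0], [-0.085, 0.996, -0.0], [0.0, -0.0, -1.0]]
contact_force: [0.7, -0.6, -0.1]
finger_gap: 0.0612
finger_force: 33.2
```

Call:
apply_moves(
  plan=[
    [[0, 0, 0.0015], 0, 0.5],
    [[0, 0, 0], 0, 0.5],
  ],
)

```text
time: 7.15
tool_pos: [0.5439, 0.2009, 0.276]
orientation: [[-0.996, -0.085, -0.0], [-0.085, 0.996, -0.0], [0.0, -0.0, -1.0]]
contact_force: [-0.3, 0.4, -0.8]
finger_gap: 0.0613
finger_force: 33.2
```

Call:
apply_moves(
  plan=[
    [[0, 0, 0.001], 0, 0.5],
    [[0, 0, 0.001], 0, 0.5],
    [[0, 0, 0], 0, 0.5],
  ],
)

```text
time: 7.52
tool_pos: [0.5439, 0.2009, 0.2741]
orientation: [[-0.996, -0.085, -0.0], [-0.085, 0.996, -0.0], [0.0, -0.0, -1.0]]
contact_force: [-0.3, -0.1, 0.3]
finger_gap: 0.061
finger_force: 33.2
```

Call:
apply_moves(
  plan=[
    [[0, 0, 0.001], 0, 0.5],
    [[0, 0, 0.0005], 0, 0.5],
    [[0, 0, 0], 0, 0.5],
  ],
)

```text
time: 7.9
tool_pos: [0.5439, 0.2009, 0.2726]
orientation: [[-0.996, -0.085, -0.0], [-0.085, 0.996, -0.0], [0.0, -0.0, -1.0]]
contact_force: [-0.7, -0.3, -0.2]
finger_gap: 0.0614
finger_force: 33.2
```

Call:
apply_moves(
  plan=[
    [[0, 0, 0.001], 0, 0.5],
    [[0, 0, 0.001], 0, 0.5],
    [[0, 0, 0], 0, 0.5],
  ],
)

```text
time: 8.28
tool_pos: [0.5439, 0.2009, 0.2706]
orientation: [[-0.996, -0.085, -0.0], [-0.085, 0.996, -0.0], [0.0, -0.0, -1.0]]
contact_force: [-0.1, -0.1, -1.6]
finger_gap: 0.0613
finger_force: 33.2
```

Call:
apply_moves(
  plan=[
    [[0, 0, 0.001], 0, 0.5],
    [[0, 0, 0.001], 0, 0.5],
    [[0, 0, 0], 0, 0.5],
  ],
)

```text
time: 8.65
tool_pos: [0.5439, 0.2009, 0.2686]
orientation: [[-0.996, -0.085, -0.0], [-0.085, 0.996, -0.0], [0.0, -0.0, -1.0]]
contact_force: [0.2, 0.9, -1.1]
finger_gap: 0.0613
finger_force: 33.2
```

Call:
apply_moves(
  plan=[
    [[0, 0, 0.001], 0, 0.5],
    [[0, 0, 0.001], 0, 0.5],
    [[0, 0, 0], 0, 0.5],
  ],
)

```text
time: 9.02
tool_pos: [0.544, 0.2008, 0.2666]
orientation: [[-0.996, -0.085, 0.0], [-0.085, 0.996, -0.0], [-0.0, -0.0, -1.0]]
contact_force: [-0.2, -0.8, -0.1]
finger_gap: 0.0614
finger_force: 33.2
```

Call:
apply_moves(
  plan=[
    [[0, 0, 0.001], 0, 0.5],
    [[0, 0, 0.001], 0, 0.5],
    [[0, 0, 0], 0, 0.5],
  ],
)

```text
time: 9.4
tool_pos: [0.5441, 0.2007, 0.2647]
orientation: [[-0.996, -0.085, 0.0], [-0.085, 0.996, -0.0], [-0.0, -0.0, -1.0]]
contact_force: [-0.6, -0.8, -0.7]
finger_gap: 0.0612
finger_force: 33.3
```

Call:
apply_moves(
  plan=[
    [[0, 0, 0.001], 0, 0.5],
    [[0, 0, 0.001], 0, 0.5],
    [[0, 0, 0], 0, 0.5],
  ],
)

```text
time: 9.78
tool_pos: [0.5441, 0.2006, 0.2627]
orientation: [[-0.996, -0.085, 0.0], [-0.085, 0.996, -0.0], [-0.0, -0.0, -1.0]]
contact_force: [0.7, -2.2, 0.2]
finger_gap: 0.0612
finger_force: 33.3
```

Call:
apply_moves(
  plan=[
    [[-0.0003, -0.001, 0], 0, 0.5],
    [[0, 0, 0.001], 0, 0.5],
    [[0, 0, 0], 0, 0.5],
  ],
)

```text
time: 10.15
tool_pos: [0.5442, 0.2001, 0.2616]
orientation: [[-0.996, -0.085, -0.0], [-0.085, 0.996, 0.0], [0.0, 0.0, -1.0]]
contact_force: [1.5, -0.6, -0.3]
finger_gap: 0.0613
finger_force: 33.2
```

Call:
apply_moves(
  plan=[
    [[-0.0005, 0, 0.001], 0, 0.5],
    [[0, 0, 0.0005], 0, 0.5],
    [[0, 0, 0], 0, 0.5],
  ],
)

```text
time: 10.52
tool_pos: [0.5447, 0.2001, 0.2601]
orientation: [[-0.996, -0.085, -0.0], [-0.085, 0.996, 0.0], [0.0, 0.0, -1.0]]
contact_force: [1.1, -0.4, -0.7]
finger_gap: 0.0612
finger_force: 33.2
```

Call:
apply_moves(
  plan=[
    [[0, 0, 0.001], 0, 0.5],
    [[0, 0, 0.0005], 0, 0.5],
    [[0, 0, 0], 0, 0.5],
  ],
)

```text
time: 10.9
tool_pos: [0.5448, 0.1999, 0.2586]
orientation: [[-0.996, -0.085, -0.0], [-0.085, 0.996, -0.0], [0.0, -0.0, -1.0]]
contact_force: [-0.8, -0.7, -0.1]
finger_gap: 0.0613
finger_force: 33.2
```

Call:
apply_moves(
  plan=[
    [[0, 0, 0.001], 0, 0.5],
    [[0, 0, 0.0005], 0, 0.5],
    [[0, 0, 0], 0, 0.5],
  ],
)

```text
time: 11.28
tool_pos: [0.5448, 0.1998, 0.2571]
orientation: [[-0.996, -0.085, -0.0], [-0.085, 0.996, -0.0], [0.0, -0.0, -1.0]]
contact_force: [0.3, -1.1, 0.1]
finger_gap: 0.061
finger_force: 33.2
```

Call:
apply_moves(
  plan=[
    [[0, -0.0005, 0.001], 0, 0.5],
    [[0, 0, 0.0005], 0, 0.5],
    [[0, 0, 0], 0, 0.5],
  ],
)

```text
time: 11.65
tool_pos: [0.5448, 0.1995, 0.2556]
orientation: [[-0.996, -0.085, -0.0], [-0.085, 0.996, 0.0], [0.0, 0.0, -1.0]]
contact_force: [1.2, -0.0, -0.5]
finger_gap: 0.061
finger_force: 33.2
```

Call:
apply_moves(
  plan=[
    [[0, 0, 0.001], 0, 0.5],
    [[0, 0, 0.0005], 0, 0.5],
    [[0, 0, 0], 0, 0.5],
  ],
)

```text
time: 12.02
tool_pos: [0.5449, 0.1995, 0.2543]
orientation: [[-0.996, -0.085, 0.0], [-0.085, 0.996, 0.0], [-0.0, 0.0, -1.0]]
contact_force: [-0.1, -0.5, 0.5]
finger_gap: 0.0616
finger_force: 33.3
```

Call:
apply_moves(
  plan=[
    [[0, 0, 0.001], 0, 0.5],
    [[0, 0, 0], 0, 0.5],
    [[0, 0, 0], 0, 0.5],
  ],
)

```text
time: 12.4
tool_pos: [0.5449, 0.1995, 0.2534]
orientation: [[-0.996, -0.085, 0.0], [-0.085, 0.996, 0.0], [-0.0, 0.0, -1.0]]
contact_force: [-0.4, -1.1, 2.0]
finger_gap: 0.0614
finger_force: 33.5
```

Call:
apply_moves(
  plan=[
    [[0, 0, 0.0005], 0, 0.5],
    [[0, 0, 0], 0, 0.5],
    [[0, 0, 0], 0, 0.5],
  ],
)

```text
time: 12.78
tool_pos: [0.5449, 0.1995, 0.2529]
orientation: [[-0.996, -0.085, 0.0], [-0.085, 0.996, 0.0], [-0.0, 0.0, -1.0]]
contact_force: [-0.7, -1.0, 4.0]
finger_gap: 0.0612
finger_force: 33.7
```

```bash
python3 - <<'E'
from h import *
rel([.5449,.1995,.2534])
P=look(["cup_white_mid"],("side",))
rel([.5449,.1995,.2534])
E
```

```text
t 12.78 tool [0.5449 0.1995 0.2529] y [-0.085  0.996  0.   ] F [-0.71 -1.02  3.96] gap 0.0612 shift [ 0.      0.     -0.0005]
side cup_white_mid 0.74 [0.3898 0.3136 0.0519] [190. 174.]
side cup_white_mid 0.72 [ 0.7139  0.2999 -0.0061] [302. 190.]
side cup_white_mid 0.68 [0.5417 0.2001 0.058 ] [248. 186.]
t 12.88 tool [0.5449 0.1994 0.2528] y [-0.085  0.996  0.   ] F [-0.75 -0.98  3.86] gap 0.0611 shift [ 0.      0.0001 -0.0006]
```

Call:
apply_moves(
  plan=[
    [[0, 0, 0], 0, 0.25],
    [[0, 0, 0], 0, 0.1],
    [[0, 0, 0], 0, 0],
    [[0, 0, 0], 0, 0],
    [[0, 0, 0], 0, 0],
  ],
)

```text
time: 13.5
tool_pos: [0.5448, 0.1995, 0.2526]
orientation: [[-0.996, -0.085, 0.0], [-0.085, 0.996, 0.0], [-0.0, 0.0, -1.0]]
contact_force: [-0.5, -1.0, 0.1]
finger_gap: 0.0857
finger_force: 0.0
```

Call:
apply_moves(
  plan=[
    [[0, 0, -0.015], 0, 0],
    [[0, 0, -0.03], 0, 0],
    [[0, 0, -0.04], 0, 0],
    [[0, 0, -0.02], 0, 0],
    [[0, 0, 0], 0, 0],
  ],
)

```text
time: 14.12
tool_pos: [0.5454, 0.1997, 0.3604]
orientation: [[-0.996, -0.085, 0.005], [-0.085, 0.996, 0.002], [-0.005, 0.002, -1.0]]
contact_force: [0.1, -0.2, -0.9]
finger_gap: 0.0853
finger_force: 0.0
```

```bash
python3 - <<'E'
from h import *
rel([.5205,-.067,.35])
P=look(["cup_white_mid","cup_blue_mid"])
b=cv2.resize(P["side"]["img"][110:270,180:300,::-1],(450,600),interpolation=3)
cv2.imwrite("pics/t3.png",b)
E
```

```text
t 14.12 tool [0.5454 0.1997 0.3604] y [-0.085  0.996  0.002] F [ 0.1  -0.17 -0.93] gap 0.0853 shift [ 0.0475 -0.2636  0.0097]
top cup_white_mid 0.8 [0.3902 0.3113 0.0595] [180. 264.]
top cup_blue_mid 0.63 [ 0.5212 -0.064   0.0489] [367. 203.]
side cup_white_mid 0.85 [0.5431 0.199  0.0575] [249. 186.]
side cup_white_mid 0.6 [0.3907 0.3114 0.0539] [191. 174.]
side cup_blue_mid 0.7 [ 0.5239 -0.0733  0.0438] [255. 243.]
```

View pics/t3.png

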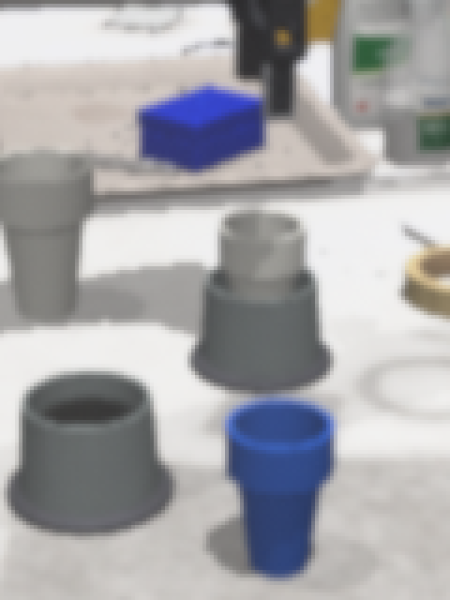

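The white cup is seated upright in the far stand (crop px (262,235)) and has been released. Next, the blue cup.

Call:
apply_moves(
  plan=[
    [[0.0093, -0.0525, 0], 0, 0],
    [[0.0093, -0.0525, 0], 0, 0],
    [[0.0093, -0.0525, 0], 0, 0],
    [[0.0093, -0.0525, 0], 0, 0],
    [[0.0093, -0.0525, 0], 0, 0],
  ],
)

```text
time: 15.05
tool_pos: [0.5204, -0.0677, 0.3571]
orientation: [[-0.996, -0.085, -0.001], [-0.085, 0.996, 0.0], [0.001, 0.0, -1.0]]
contact_force: [0.5, 0.5, 0.2]
finger_gap: 0.0856
finger_force: 0.0
```

Call:
apply_moves(
  plan=[
    [[0, 0, 0.03], 0, 0],
    [[0, 0, 0.02], 0, 0],
    [[0, 0, 0], 0, 0],
  ],
)

```text
time: 15.42
tool_pos: [0.5201, -0.0661, 0.3058]
orientation: [[-0.996, -0.085, -0.004], [-0.085, 0.996, 0.0], [0.004, 0.001, -1.0]]
contact_force: [-0.2, 0.2, -0.6]
finger_gap: 0.0855
finger_force: 0.0
```

```bash
python3 - <<'E'
from h import *
rel([.5215,-.066,.235])
E
```

```text
t 15.43 tool [ 0.5201 -0.0661  0.3058] y [-0.085  0.996  0.001] F [-0.19  0.15 -0.62] gap 0.0855 shift [-0.0017 -0.0001  0.0708]
```

Call:
apply_moves(
  plan=[
    [[-0.0015, 0, 0.03], 0, 0],
    [[0, 0, 0.03], 0, 0],
    [[0, 0, 0.008], 0, 0],
    [[0, 0, 0], 0, 0],
    [[0, 0, 0], 0, 0.15],
  ],
)

```text
time: 16.05
tool_pos: [0.523, -0.0659, 0.2409]
orientation: [[-0.996, -0.085, 0.002], [-0.085, 0.996, -0.0], [-0.002, -0.0, -1.0]]
contact_force: [0.6, 0.3, 0.6]
finger_gap: 0.0731
finger_force: 0.0
```

Call:
apply_moves(
  plan=[
    [[0, 0, 0], 0, 0.3],
    [[0, 0, 0], 0, 0.4],
    [[0, 0, 0], 0, 0.5],
    [[0, 0, 0], 0, 0.5],
    [[0, 0, 0], 0, 0.5],
  ],
)

```text
time: 16.68
tool_pos: [0.5229, -0.066, 0.2412]
orientation: [[-0.996, -0.085, 0.003], [-0.085, 0.996, -0.0], [-0.003, -0.0, -1.0]]
contact_force: [-0.5, -0.3, 5.8]
finger_gap: 0.0613
finger_force: 32.6
```

Call:
apply_moves(
  plan=[
    [[0, 0, -0.03], 0, 0.5],
    [[0, 0, -0.04], 0, 0.5],
    [[0, 0, -0.04], 0, 0.5],
    [[0, 0, -0.03], 0, 0.5],
    [[0, 0, 0], 0, 0.5],
  ],
)

```text
time: 17.3
tool_pos: [0.5229, -0.066, 0.3826]
orientation: [[-0.996, -0.085, 0.006], [-0.085, 0.996, -0.0], [-0.006, -0.001, -1.0]]
contact_force: [-1.0, 0.5, -1.0]
finger_gap: 0.0611
finger_force: 33.5
```

```bash
python3 - <<'E'
from h import *
rel([.5449,.1993,.375])
P=look(["cup_blue_mid"])
E
```

```text
t 17.3 tool [ 0.5229 -0.066   0.3826] y [-0.085  0.996 -0.001] F [-0.99  0.46 -0.98] gap 0.0611 shift [-0.0444  0.2625  0.0077]
side cup_blue_mid 0.83 [ 0.521  -0.0697  0.1792] [254. 184.]
side cup_blue_mid 0.24 [0.5435 0.1987 0.0605] [249. 185.]
```

Call:
apply_moves(
  plan=[
    [[-0.0088, 0.0525, 0], 0, 0.5],
    [[-0.0088, 0.0525, 0], 0, 0.5],
    [[-0.0088, 0.0525, 0], 0, 0.5],
    [[-0.0088, 0.0525, 0], 0, 0.5],
    [[-0.0088, 0.0525, 0], 0, 0.5],
  ],
)

```text
time: 18.12
tool_pos: [0.5436, 0.2009, 0.3782]
orientation: [[-0.996, -0.085, -0.002], [-0.085, 0.996, -0.001], [0.002, -0.001, -1.0]]
contact_force: [0.4, -0.0, -0.9]
finger_gap: 0.061
finger_force: 33.5
```

Call:
apply_moves(
  plan=[
    [[0, 0, 0], 0, 0.5],
    [[0, 0, 0], 0, 0.5],
  ],
)

```text
time: 18.38
tool_pos: [0.5436, 0.1989, 0.3783]
orientation: [[-0.996, -0.085, -0.002], [-0.085, 0.996, -0.002], [0.002, -0.001, -1.0]]
contact_force: [0.2, -1.5, -0.4]
finger_gap: 0.0614
finger_force: 33.5
```

```bash
python3 - <<'E'
from h import *
rel([.5445,.1993,.31])
P=look(["cup_blue_mid","cup_white_mid"],("side",))
b=cv2.resize(P["side"]["img"][110:220,190:310,::-1],(600,550),interpolation=3)
cv2.imwrite("pics/t4.png",b)
E
```

```text
t 18.38 tool [0.5436 0.1989 0.3783] y [-0.085  0.996 -0.001] F [ 0.17 -1.53 -0.37] gap 0.0614 shift [-0.0011  0.0004  0.0683]
side cup_blue_mid 0.8 [0.5423 0.1968 0.1807] [249. 142.]
side cup_blue_mid 0.69 [0.5444 0.2003 0.068 ] [249. 183.]
side cup_white_mid 0.92 [0.5451 0.1953 0.06  ] [250. 186.]
side cup_white_mid 0.87 [0.3914 0.3143 0.0536] [191. 174.]
```

View pics/t4.png

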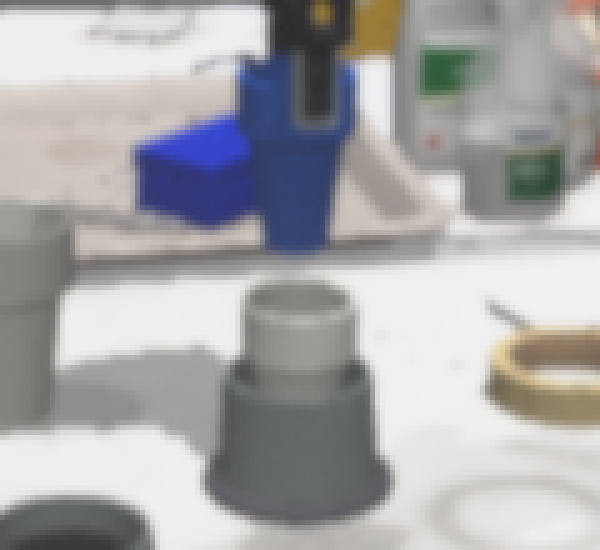

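The blue cup is gripped upright (crop px (298,150)), above the white cup whose rim is at px (300,300). Checking the axis offset in pixels.

```bash
python3 - <<'E'
from h import *
P=robot.read_camera("side")
f=lambda X: cv2.projectPoints(np.array([X],float),cv2.Rodrigues(P["R"])[0],P["t"],P["K"],np.array(P["D"]))[0].ravel()
for x in (.5436,.5456):
  for z in (.0,.066,.106,.137,.215): 
    u=f([x,.1993,z]); print(x,z,((u-[190,110])*5).round(1))
im=P["img"].astype(int)
for y in (128,132,136,140,144,148,152,156): # blue rows
    m=(im[y,:,2]-im[y,:,0]>35); m[:232]=0;m[265:]=0; i=np.where(m)[0]; print(y, i.min() if len(i) else 0,i.max() if len(i) else 0)
for y in (150,154,157,172,176,180): print(y, im[y,232:268].sum(1)//3)
E
```

```text
0.5436 0.0 [294.7 479. ]
0.5436 0.066 [295.4 366.8]
0.5436 0.106 [295.8 296.3]
0.5436 0.137 [296.2 240.2]
0.5436 0.215 [297.1  93.4]
0.5456 0.0 [298.3 478.8]
0.5456 0.066 [299.1 366.6]
0.5456 0.106 [299.6 296.1]
0.5456 0.137 [300.  240.1]
0.5456 0.215 [301.   93.3]
128 239 260
132 236 260
136 232 259
140 232 257
144 232 256
148 232 255
152 232 255
156 244 254
150 [ 78  76  75  75  74  75  75  74  73  72  72  72  74  75  76  77  77  78
  77  77  76  75  74  78 106 151 183 194 196 195 190 179 166 155 150 148]
154 [ 83  88  96 103 113 129 144 161 168 159 128  94  78  76  76  78  78  78
  78  76  76  76  77  89 129 171 191 195 196 196 196 196 196 195 190 186]
157 [180 182 185 187 188 189 193 195 195 186 154 110  83  77  77  78  78  79
  78  77  76  76  78  96 127 150 156 154 151 144 137 136 136 135 136 137]
172 [239 239 239 239 238 225 180 142 136 138 138 138 142 143 144 144 145 146
 146 145 146 147 148 155 163 164 166 170 173 192 226 238 240 240 240 240]
176 [240 239 240 239 238 226 177 132 123 127 134 139 142 144 145 147 151 153
 154 155 155 154 152 151 148 145 141 137 150 191 227 238 238 234 233 237]
180 [194 211 225 231 228 207 160 128 124 129 135 139 143 145 147 149 150 152
 152 153 153 152 150 149 146 142 138 135 144 178 219 234 239 240 240 240]
```

Call:
apply_moves(
  plan=[
    [[-0.0005, 0.0005, 0.03], 0, 0.5],
    [[0, 0, 0.025], 0, 0.5],
    [[0, 0, 0.015], 0, 0.5],
    [[0, 0, 0], 0, 0.5],
    [[0, 0, 0], 0, 0.5],
  ],
)

```text
time: 19.2
tool_pos: [0.5448, 0.1999, 0.3106]
orientation: [[-0.996, -0.085, 0.001], [-0.085, 0.996, 0.001], [-0.001, 0.0, -1.0]]
contact_force: [1.0, 0.3, -0.2]
finger_gap: 0.061
finger_force: 33.5
```

Call:
apply_moves(
  plan=[
    [[0.0003, -0.0004, 0.003], 0, 0.5],
    [[0, 0, 0.003], 0, 0.5],
    [[0, 0, 0.002], 0, 0.5],
    [[0, 0, 0], 0, 0.5],
    [[0, 0, 0], 0, 0.5],
  ],
)

```text
time: 19.82
tool_pos: [0.544, 0.1995, 0.3017]
orientation: [[-0.996, -0.085, 0.0], [-0.085, 0.996, 0.0], [-0.0, 0.0, -1.0]]
contact_force: [-0.5, 0.5, -1.0]
finger_gap: 0.061
finger_force: 33.5
```

Call:
apply_moves(
  plan=[
    [[0, 0, 0.001], 0, 0.5],
    [[0, 0, 0.001], 0, 0.5],
    [[0, 0, 0.001], 0, 0.5],
    [[0, 0, 0], 0, 0.5],
  ],
)

```text
time: 20.32
tool_pos: [0.5441, 0.1995, 0.2986]
orientation: [[-0.996, -0.085, 0.0], [-0.085, 0.996, 0.0], [-0.0, 0.0, -1.0]]
contact_force: [1.1, 0.3, -0.9]
finger_gap: 0.0616
finger_force: 33.5
```

Call:
apply_moves(
  plan=[
    [[0, 0, 0.001], 0, 0.5],
    [[0, 0, 0.001], 0, 0.5],
    [[0, 0, 0], 0, 0.5],
  ],
)

```text
time: 20.7
tool_pos: [0.5441, 0.1995, 0.2967]
orientation: [[-0.996, -0.085, 0.0], [-0.085, 0.996, 0.0], [-0.0, 0.0, -1.0]]
contact_force: [0.6, 0.8, 0.2]
finger_gap: 0.0616
finger_force: 33.5
```

Call:
apply_moves(
  plan=[
    [[0, 0, 0.001], 0, 0.5],
    [[0, 0, 0.0005], 0, 0.5],
    [[0, 0, 0], 0, 0.5],
  ],
)

```text
time: 21.08
tool_pos: [0.5441, 0.1996, 0.2952]
orientation: [[-0.996, -0.085, 0.0], [-0.085, 0.996, 0.0], [-0.0, 0.0, -1.0]]
contact_force: [0.3, 0.5, 0.6]
finger_gap: 0.0611
finger_force: 33.5
```

Call:
apply_moves(
  plan=[
    [[0, 0, 0.001], 0, 0.5],
    [[0, 0, 0], 0, 0.5],
    [[0, 0, 0], 0, 0.5],
  ],
)

```text
time: 21.45
tool_pos: [0.5441, 0.1996, 0.2942]
orientation: [[-0.996, -0.085, 0.0], [-0.085, 0.996, 0.0], [-0.0, 0.0, -1.0]]
contact_force: [0.9, 0.7, 0.6]
finger_gap: 0.0613
finger_force: 33.5
```

Call:
apply_moves(
  plan=[
    [[0, 0, 0.001], 0, 0.5],
    [[0, 0, 0], 0, 0.5],
    [[0, 0, 0], 0, 0.5],
  ],
)

```text
time: 21.82
tool_pos: [0.5441, 0.1996, 0.2933]
orientation: [[-0.996, -0.085, 0.0], [-0.085, 0.996, 0.0], [-0.0, 0.0, -1.0]]
contact_force: [0.6, 0.8, 1.0]
finger_gap: 0.061
finger_force: 33.6
```

Call:
apply_moves(
  plan=[
    [[0, 0, 0.0007], 0, 0.5],
    [[0, 0, 0], 0, 0.5],
    [[0, 0, 0], 0, 0.5],
  ],
)

```text
time: 22.2
tool_pos: [0.5441, 0.1996, 0.2926]
orientation: [[-0.996, -0.085, 0.0], [-0.085, 0.996, 0.0], [-0.0, 0.0, -1.0]]
contact_force: [1.8, 1.5, 1.7]
finger_gap: 0.0611
finger_force: 33.6
```

Call:
apply_moves(
  plan=[
    [[-0.0004, 0.0004, 0], 0, 0.5],
    [[0, 0, 0.0005], 0, 0.5],
    [[0, 0, 0], 0, 0.5],
  ],
)

```text
time: 22.58
tool_pos: [0.5444, 0.1999, 0.2919]
orientation: [[-0.996, -0.085, -0.0], [-0.085, 0.996, -0.0], [0.0, -0.0, -1.0]]
contact_force: [1.1, 1.3, 1.2]
finger_gap: 0.0617
finger_force: 33.6
```

Call:
apply_moves(
  plan=[
    [[-0.0003, 0.0004, 0], 0, 0.5],
    [[0, 0, 0.0008], 0, 0.5],
    [[0, 0, 0], 0, 0.5],
  ],
)

```text
time: 22.95
tool_pos: [0.5447, 0.2002, 0.2912]
orientation: [[-0.996, -0.085, -0.0], [-0.085, 0.996, -0.0], [0.0, -0.0, -1.0]]
contact_force: [1.0, 0.1, 0.9]
finger_gap: 0.0611
finger_force: 33.7
```

Call:
apply_moves(
  plan=[
    [[-0.0003, 0, 0.0008], 0, 0.5],
    [[0, 0, 0], 0, 0.5],
    [[0, 0, 0], 0, 0.5],
  ],
)

```text
time: 23.32
tool_pos: [0.545, 0.2003, 0.2905]
orientation: [[-0.996, -0.085, 0.0], [-0.085, 0.996, -0.0], [-0.0, -0.0, -1.0]]
contact_force: [0.2, 1.5, 3.1]
finger_gap: 0.0609
finger_force: 33.8
```

Call:
apply_moves(
  plan=[
    [[0, 0.0002, 0.0003], 0, 0.5],
    [[0, 0, 0], 0, 0.5],
    [[0, 0, 0], 0, 0.5],
  ],
)

```text
time: 23.7
tool_pos: [0.545, 0.2005, 0.2902]
orientation: [[-0.996, -0.085, 0.0], [-0.085, 0.996, -0.0], [-0.0, -0.0, -1.0]]
contact_force: [1.0, -1.0, 3.3]
finger_gap: 0.0611
finger_force: 33.9
```

Call:
apply_moves(
  plan=[
    [[0, 0, 0], 0, 0.5],
    [[0, 0, 0], 0, 0.25],
    [[0, 0, 0], 0, 0.1],
    [[0, 0, 0], 0, 0],
    [[0, 0, 0], 0, 0],
  ],
)

```text
time: 24.32
tool_pos: [0.5449, 0.2006, 0.29]
orientation: [[-0.996, -0.085, -0.0], [-0.085, 0.996, -0.0], [0.0, -0.0, -1.0]]
contact_force: [-0.8, 0.1, -0.6]
finger_gap: 0.0854
finger_force: 0.0
```

Call:
apply_moves(
  plan=[
    [[0, 0, 0], 0, 0],
    [[0, 0, -0.015], 0, 0],
    [[0, 0, -0.03], 0, 0],
    [[0, 0, -0.04], 0, 0],
    [[0, 0, -0.03], 0, 0],
  ],
)

```text
time: 24.95
tool_pos: [0.5451, 0.2006, 0.4081]
orientation: [[-0.996, -0.085, 0.003], [-0.085, 0.996, 0.001], [-0.003, 0.001, -1.0]]
contact_force: [0.1, -0.3, 0.0]
finger_gap: 0.0854
finger_force: 0.0
```

Call:
apply_moves(
  plan=[
    [[0, 0, 0], 0, 0],
    [[0, 0, 0], 0, 0],
  ],
)

```text
time: 25.2
tool_pos: [0.5446, 0.2004, 0.4052]
orientation: [[-0.996, -0.085, -0.0], [-0.085, 0.996, -0.0], [0.0, -0.0, -1.0]]
contact_force: [-0.7, -0.1, -1.2]
finger_gap: 0.0856
finger_force: 0.0
```

```bash
python3 - <<'E'
from h import *
rel([.545,.2,.4])
P=look(["cup_blue_mid","cup_white_mid"],("side",))
b=cv2.resize(P["side"]["img"][110:270,180:300,::-1],(450,600),interpolation=3)
cv2.imwrite("pics/t5.png",b)
E
```

```text
t 25.2 tool [0.5446 0.2004 0.4052] y [-0.085  0.996 -0.   ] F [-0.68 -0.08 -1.16] gap 0.0856 shift [-0.0003 -0.0005  0.0052]
side cup_blue_mid 0.83 [0.5435 0.1942 0.0897] [249. 176.]
side cup_white_mid 0.98 [0.3932 0.3132 0.0532] [192. 174.]
side cup_white_mid 0.54 [0.5433 0.1963 0.0609] [249. 186.]
```

View pics/t5.png

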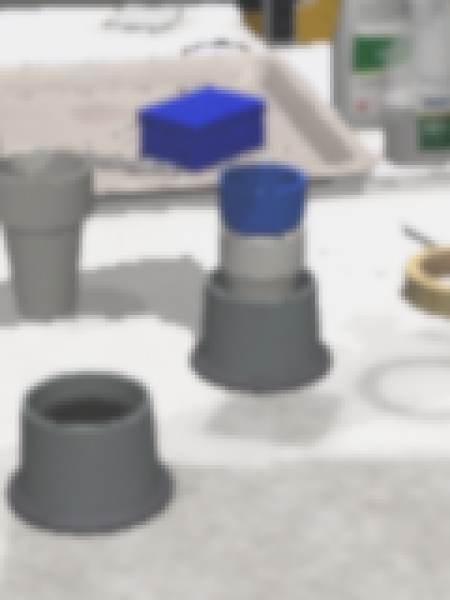

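The blue cup is nested upright in the white one (crop px (262,200)), and the gripper is clear of both.

```bash
python3 -c "
from plant import robot; print(robot.hand_in())"
```

```text
the job is handed in; nothing more can be done
None
```

I seated the white cup in the far stand and nested the blue cup upright in it, pressing each with only about 4–5 N before letting go, then handed the job in at about 25 s; the hand-in returned no verdict.

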